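# Move the sliding lid to the candle box

## Robot

A 6-joint arm with a two-finger parallel gripper is mounted at the origin on a cart in front of the work surface, level with it; the furniture and walls round the work are solid. World frame = base frame: x ahead of the robot, y to its left, z up, the work surface at z = 0. Lengths are in m, angles in rad, forces in N, time in s.
With the tool pointing down it reaches from about 0.35 to 0.8 m from the base axis. Payload 7.3 kg.
Tool frame: the origin (TCP) lies between the finger pads; the fingertips stand 25 mm ahead of it and the grasp point (between the pads) lies 6 mm ahead of it (r.tip_extent is the distance from the TCP to the fingertips, in m); z points along the fingers, y is the line along which they close (so a half turn about z gives the same grasp; the last joint's range is limited). The gripper opens to 85 mm and grips with 20 to 120 N. Pads are 22 mm wide; open, the fingers measure 114 mm over their backs; the gripper's body (76 mm by 85 mm) begins 54 mm behind the grasp point. The pads swing forward as they close: fully open they stand 13 mm farther back than shut.
Start: joints at [-1.328, 0.342, 1.524, -0, 1.275, -0.146], TCP at [0.199, -0.486, 0.256] pointing down, gripper open.
Joint ranges: [-2.53, 2.53], [-0.77, 2.02], [0.04, 2.7], [-1, 4.14], [0.28, 2.66], [-3.11, 3.11]. Speed limits (rad/s): [2.57, 2.57, 3.14, 3.14, 3.14, 3.14].

## Interface

Orientations are given as a unit quaternion [x, y, z, w].
In Python, from workcell import r, command_gripper, optics gives the robot as it stands. The module is installed in compiled form; this text tells all that it offers. Calls block until the motion is done:
- r.reach(position, orientation): joint-space move of the TCP to a pose.
- r.move_straight(position, orientation=None, speed=0.15, max_force=None): straight line of the TCP; orientation=None keeps the orientation; speed is the mean speed in m/s. With max_force (N) it stops when the force on the tool has changed by that much, and returns True; else False.
- r.movej(angles): joint-space move.
- command_gripper(opening, force=None): finger opening in m; force is the grip in N (None keeps the last); returns when the fingers have stopped.
- r.hold(seconds).
- r.solve_ik(position, orientation): joint angles nearest the present ones, or None.
- r.read_state(): the state.
- optics.get_image(name): name is "side" or "top" or "wrist"; returns (picture, depth): 420x560x3 uint8, red, green, blue; 420x560 float32, m along the optical axis (not along the pixel's ray), 0 where there is no reading.
- optics.camera_model(name): a dict with "K" (3x3 intrinsics, pixels), "k1" (the pictures are not rectified: a ray, as slopes to the right and down, at radius r is drawn at 1 + k1 r^2 times it, then the intrinsics apply), "R" (3x3) and "t" (3): a world point X has camera coordinates R X + t; the wrist camera has in their place "tool_from_camera" (4x4, takes a point from camera to tool coordinates, whose origin is the TCP and whose axes are the flange's). Camera axes: x right, y down, z forward; pixel columns grow to the right and rows downward; lengths in m; the calibration is good to about 2 mm. A picture is of the moment at which its call begins: read the wrist's pose just before it. camera_model takes no time and is no camera call.
A pose or a line that the arm cannot do raises r.PlanningError and nothing moves.
- r.finish_job(): hands the job in; it is judged then, once.
The state is a dict: "time_s": time; "joint_positions": joint angles; "dq": joint speeds; "tau": joint torques, N m; "eef_pos": TCP position; "eef_rot": TCP orientation; "contact_force": force on the tool from outside, world axes, zero at the start; "torque": the same for the moment, N m; "grip_width": finger opening in m; "grip_force": force on a finger pad.
Only numpy, scipy, OpenCV 4.12 (cv2) and the standard library are available. Lean on these libraries where they do the work, as an engineer would, in place of code of your own. Each camera call takes 0.05 s, during which the arm holds its last target. There are 200 camera calls.

## Task

The flat wooden lid is on the empty box, but the box with the tea lights needs it. The lid lies too deep between the rails to grip, so slide it along until its front end sticks out over the open front edge of the empty box, grip it there by its two sides, lift it off and lay it between the rails of the tea-light box, then slide it fully home against that box's stops so that it lies flat. Do not let the lid fall on the table, and leave the match box, mug and salt shaker where they are.

Things in the scene. Friction and masses are not known exactly. Their poses are not given: they have to be found in the camera images.
- lid_center (a point): centre of the lid: a flat light-wood slab, 130 mm long (its x), 57 mm wide (its y), 7 mm thick, about 60 g, loose, no handle; two thin dark lines across its top near the ends. It slides freely along the bed. Either way round is the same.
- empty_box: the empty box, which carries the lid at the start, the lid up to 8 mm short of the stops: plain wooden box, 140 mm long (x), 85 wide (y), 64 high, fixed to the table. On top, 56 mm up, is a lid bed: ledges along both sides and the tops of both end walls, between two side rails 63 apart and 8 higher than the bed. The front (-x) end of the bed, roughly facing the robot, is open, without stops. Origin: centre of the underside; x runs front to back, z up
- empty_bed (a point): where the lid's centre lies when it is fully home on this box (59.5 mm above the table); axes as the box's. The box's front face is 67 mm towards -x, its back face 73 mm towards +x. At the back end two stops, 8 long (in x) and 8 high, one beside each rail, leave a gap 47 wide between them, through which closed fingers can push at the lid's back edge
- candle_box: the tea-light box, open at the start, three tea lights inside, all below its bed: plain wooden box, 140 mm long (x), 85 wide (y), 64 high, fixed to the table. On top, 56 mm up, is a lid bed: ledges along both sides and the tops of both end walls, between two side rails 63 apart and 8 higher than the bed. The front (-x) end of the bed, roughly facing the robot, is open, without stops. Origin: centre of the underside; x runs front to back, z up
- candle_bed (a point): where the lid's centre lies when it is fully home on this box (59.5 mm above the table); axes as the box's. The box's front face is 67 mm towards -x, its back face 73 mm towards +x. At the back end two stops, 8 long (in x) and 8 high, one beside each rail, leave a gap 47 wide between them, through which closed fingers can push at the lid's back edge
- match_box: bystander: match box, 36 x 53 x 16 mm high, between the two boxes; origin at the centre of its underside
- mug: bystander: white dotted mug, 82 x 114 x 91 mm high, behind the two boxes; origin at the centre of its underside
- salt: bystander: salt shaker, 44 across, 90 mm high, at the right of the table; origin at the centre of its underside
Not all that is in view belongs to the job. Leave any red look-alike of the empty_box alone.

How it is judged:
By the outcome, as a careful person would: the job done as asked, in the order asked, and still so for the second after the job is handed in, with the robot touching nothing.
It also fails if it takes over 59 s, if anything falls off the work surface, if the arm or the gripper's body presses on something with over 40 N, if the wrist force passes 120 N, or if a joint passes its speed limit or range.

## Working session

There is one attempt and no reset: what is moved stays moved. The work goes in short steps, each a Python script; the robot and the scene stay as the last script left them, time stands still between calls to the robot, and variables do not carry over. Pictures are saved under pics/ and viewed, at most 10 in all, crops included, and the job is handed in when it is done.

```bash
mkdir -p pics
cat > h.py <<'E'
import numpy as np, cv2
from workcell import r, command_gripper, optics
def snap(n,f):
    im,d=optics.get_image(n); cv2.imwrite(f'pics/{f}.png',im[:,:,::-1]); np.savez(f'pics/{f}.npz',im=im,d=d); return im,d
def rays(m,uv):
    K=np.array(m['K']);uv=np.asarray(uv,float).reshape(-1,1,2)
    return np.c_[cv2.undistortPoints(uv,K,np.array([m['k1'],0,0,0,0.])).reshape(-1,2),np.ones(len(uv))]
def plane(m,uv,z):
    R=np.array(m['R']);t=np.array(m['t']);o=-R.T@t;d=rays(m,uv)@R
    return o+d*((z-o[2])/d[:,2])[:,None]
def cloud(m,d):
    v,u=np.mgrid[:d.shape[0],:d.shape[1]]
    P=rays(m,np.stack([u,v],-1).reshape(-1,2))*d.reshape(-1,1)
    return ((P-np.array(m['t']))@np.array(m['R'])).reshape(*d.shape,3)
E
python3 - <<'E'
from h import *
for n in('top','side'):
    im,d=snap(n,n+'0'); m=optics.camera_model(n); print(n,-np.array(m['R']).T@m['t'],m['K'][0][0],m['k1'],(d>0).mean())
a=[cv2.imread(f'pics/{n}0.png') for n in('top','side')]
s=r.read_state();print(s['time_s'],s['eef_rot'])
E
```

```text
top [ 0.59400621 -0.01215079  1.13631049] 452.86771749011973 -0.013830509352890357 0.9960969387755102
side [ 0.48836078 -1.12233212  0.61561626] 475.7443482461857 -0.16077033152224401 0.9961989795918368
0.1 [ 9.81162996e-01  1.93180559e-01 -3.80763285e-05 -6.67564551e-04]
```

View pics/top0.png

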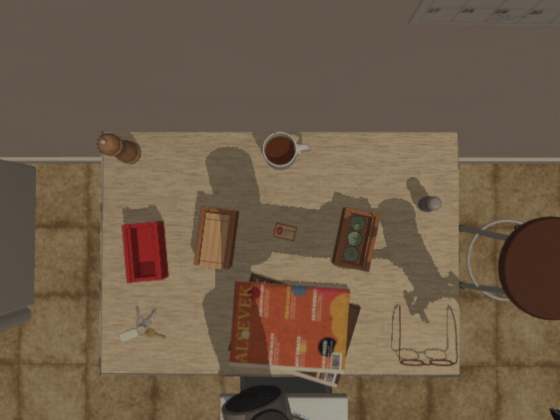

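View pics/side0.png

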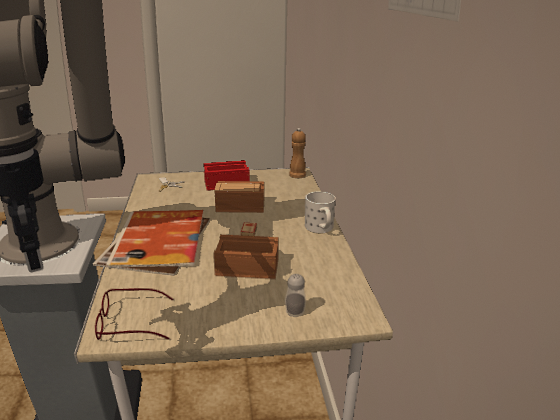

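The top view shows three candidate boxes: a red one at (145,252), a brown one holding the light slab at (216,238), and an open brown one with three round tea lights at (356,239). The empty box is (216,238), because it's plain wood and carries the lid. The candle box is (356,239), and the red one is the look-alike to leave alone. I'll confirm this in a crop and measure.

Run:
```python
from h import *
f=np.load('pics/top0.npz');im,d=f['im'],f['d'];m=optics.camera_model('top');C=cloud(m,d)
for n,(a,b) in dict(empty=(180,255),candle=(320,395)).items():
    M=np.zeros(d.shape,bool);M[195:285,a:b]=1
    k=M&(C[...,2]>.045)&(C[...,2]<.08)
    P=C[k]; print(n,len(P),np.percentile(P[:,2],[5,50,95]))
    # outline of everything at box-top height: cast the hull pixels onto rail plane
    v,u=np.nonzero(k);h=cv2.convexHull(np.c_[u,v].astype(np.float32)).reshape(-1,2)
    Q=plane(m,h,.064)[:,:2].astype(np.float32)
    print(cv2.minAreaRect(Q*1000), cv2.boxPoints(cv2.minAreaRect(Q*1000)).round())
    if n=='empty':
        hsv=cv2.cvtColor(im,cv2.COLOR_RGB2HSV)
        for p in [(216,238),(203,225),(216,215),(216,260),(230,240)]: print(p,hsv[p[1],p[0]])
c=np.hstack([cv2.resize(im[195:285,x:x+90],None,fx=4.4,fy=4.4,interpolation=3) for x in(175,311)]);cv2.imwrite('pics/crop.png',c[:,:,::-1])
```

```text
empty 2149 [0.05454628 0.0618012  0.0652903 ]
((547.2175903320312, 164.00665283203125), (87.33649444580078, 142.37521362304688), 83.22343444824219) [[471. 129.]
 [613. 112.]
 [623. 199.]
 [482. 216.]]
(216, 238) [ 15 120 153]
(203, 225) [ 12 143  98]
(216, 215) [ 15 120 145]
(216, 260) [ 15 122 144]
(230, 240) [ 11 145  81]
candle 1115 [0.05114927 0.05946102 0.06510724]
((545.54736328125, -170.55812072753906), (86.90808868408203, 139.00042724609375), 78.30947875976562) [[ 469. -199.]
 [ 605. -227.]
 [ 622. -142.]
 [ 486. -114.]]
```

View pics/crop.png

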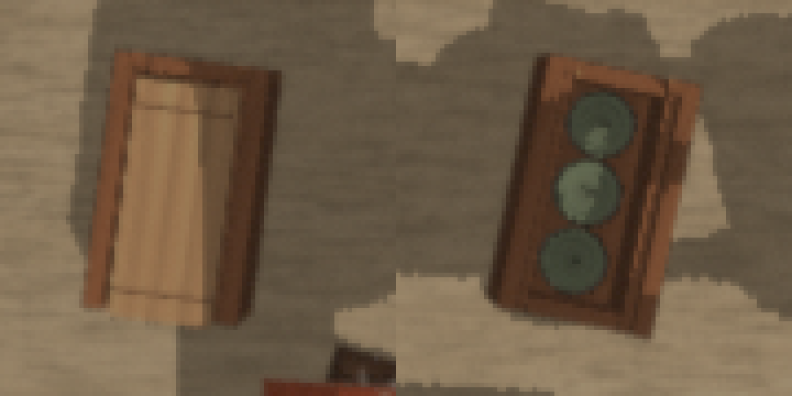

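The crop confirms both boxes. On the left is the plain brown box with the light slab, and on the right is the open one with three tea lights. Next I'll take closer wrist views of each.

```bash
cat >> h.py <<'E'
def q(y): return [np.cos(y/2),np.sin(y/2),0,0]
def wcam():
    from scipy.spatial.transform import Rotation as Ro
    s=r.read_state();T=np.eye(4);T[:3,:3]=Ro.from_quat(s['eef_rot']).as_matrix();T[:3,3]=s['eef_pos']
    m=dict(optics.camera_model('wrist'));W=np.linalg.inv(T@np.array(m['tool_from_camera']));m['R']=W[:3,:3];m['t']=W[:3,3];return m
def wsnap(f):
    m=wcam();im,d=snap('wrist',f);np.savez(f'pics/{f}_m.npz',K=m['K'],k1=m['k1'],R=m['R'],t=m['t']);return m,im,d
E
python3 - <<'E'
from h import *
print(np.round(optics.camera_model('wrist')['tool_from_camera'],3),r.tip_extent)
r.reach([.49,-.165,.30],q(-.205)); wsnap('wc'); print(r.read_state()['time_s'],r.read_state()['joint_positions'])
r.reach([.49,.165,.30],q(-.12)); wsnap('we'); print(r.read_state()['time_s'],r.read_state()['joint_positions'])
cv2.imwrite('pics/w2.png',np.hstack([cv2.resize(cv2.imread(f'pics/{n}.png'),(400,300)) for n in('we','wc')]))
E
```

```text
[[-0.    -0.951 -0.31   0.079]
 [ 1.    -0.001  0.001  0.   ]
 [-0.001 -0.31   0.951 -0.117]
 [ 0.     0.     0.     1.   ]] 0.025
1.75 [-4.74666692e-01  2.96439760e-01  1.46798217e+00 -2.34636659e-04
  1.37742658e+00  1.30213609e+00]
3.05 [ 1.74222202e-01  2.96344600e-01  1.46779922e+00 -3.54216611e-04
  1.37744020e+00  1.86684931e+00]
```

View pics/w2.png

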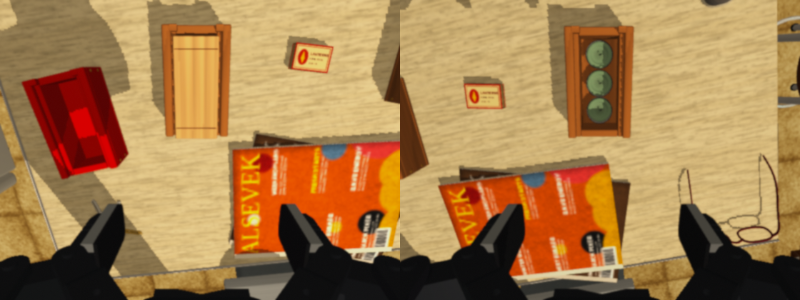

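In the 800x300 view, the empty box with the lid spans about (163-230, 25-137) on the left. The candle box spans about (565-632, 25-137) on the right. Both are clear and square to the view, so I'll fit them now.

Run:
```python
from h import *
for n in('we','wc'):
    f=np.load(f'pics/{n}.npz');m=dict(np.load(f'pics/{n}_m.npz'));im,d=f['im'],f['d'];C=cloud(m,d)
    k=np.zeros(d.shape,bool);k[20:205,215:335]=1
    k&=(C[...,2]>.060)&(C[...,2]<.075)
    k=cv2.morphologyEx(k.astype(np.uint8),cv2.MORPH_OPEN,np.ones((3,3)))>0
    P=C[k];print(n,len(P),np.percentile(P[:,2],[5,50,95]).round(4))
    v,u=np.nonzero(k);h=cv2.convexHull(np.c_[u,v].astype(np.float32)).reshape(-1,2)
    rc=cv2.minAreaRect((plane(m,h,.064)[:,:2]*1000).astype(np.float32));print('box',rc);print(cv2.boxPoints(rc).round(1).tolist())
    if n=='we':
        hsv=cv2.cvtColor(im,cv2.COLOR_RGB2HSV);k2=np.zeros(d.shape,bool);k2[20:205,235:315]=1
        print(hsv[110,[232,240,260,280,300,312,318]].tolist())
        lid=(k2&(hsv[...,2]>170)&(abs(C[...,2]-.062)<.012)).astype(np.uint8)
        lid=cv2.morphologyEx(lid,cv2.MORPH_OPEN,np.ones((5,5)))
        v,u=np.nonzero(lid);h=cv2.convexHull(np.c_[u,v].astype(np.float32)).reshape(-1,2)
        rc=cv2.minAreaRect((plane(m,h,.063)[:,:2]*1000).astype(np.float32));print('lid',lid.sum(),rc)
```

```text
we 12879 [0.0616 0.063  0.0645]
box ((547.4227905273438, 163.41087341308594), (84.6089859008789, 141.851318359375), 82.94445037841797)
[[471.79998779296875, 130.10000610351562], [612.5999755859375, 112.69999694824219], [623.0, 196.6999969482422], [482.20001220703125, 214.10000610351562]]
[[13, 209, 176], [13, 209, 150], [19, 160, 232], [19, 158, 233], [18, 163, 229], [13, 208, 168], [13, 208, 188]]
lid 9973 ((547.3514404296875, 163.61700439453125), (76.81493377685547, 142.13177490234375), 83.00408172607422)
wc 3999 [0.062  0.0636 0.065 ]
box ((545.517578125, -174.0764923095703), (84.56678771972656, 139.13392639160156), 78.22423553466797)
[[468.79998779296875, -201.3000030517578], [605.0, -229.6999969482422], [622.2000122070312, -146.89999389648438], [486.0, -118.5]]
```

```bash
cat >> h.py <<'E'
YE,YC=np.radians(-7.06),np.radians(-11.78)
def frame(c,y):
    x=np.array([np.cos(y),np.sin(y)]);b=np.array(c)-.003*x
    return lambda a,s,z:[*(b+a*x+s*np.array([-x[1],x[0]])),z]
E_=frame([.5474,.1634],YE); C_=frame([.5455,-.1741],YC)
def lidfit(m,im,z,box):
    hsv=cv2.cvtColor(im,cv2.COLOR_RGB2HSV);k=np.zeros(im.shape[:2],np.uint8)
    u0,u1,v0,v1=box;k[v0:v1,u0:u1]=((hsv[...,0]>=16)&(hsv[...,2]>140)&(hsv[...,1]>130))[v0:v1,u0:u1]
    k=cv2.morphologyEx(k,cv2.MORPH_OPEN,np.ones((3,3)));cs=cv2.findContours(k,0,2)[0];c=max(cs,key=cv2.contourArea).reshape(-1,2)
    return cv2.minAreaRect((plane(m,c,z)[:,:2]*1000).astype(np.float32))
E
python3 - <<'E'
from h import *
f=np.load('pics/we.npz');m=dict(np.load('pics/we_m.npz'))
print(lidfit(m,f['im'],.063,(232,320,20,205)),E_(0,0,0))
command_gripper(0,30)
r.reach(E_(.095,0,.16),q(YE))
r.move_straight(E_(.095,0,.0838),speed=.12)
r.hold(.1);f0=r.read_state()['contact_force']
st=r.move_straight(E_(.028,0,.0838),speed=.05,max_force=15)
s=r.read_state();print(st,s['eef_pos'],s['contact_force']-f0,s['time_s'],E_(.028,0,.0838))
if not st:
    r.move_straight(E_(.033,0,.0838),speed=.05)
r.move_straight(E_(.035,0,.16),speed=.2)
r.reach(E_(-.06,0,.30),q(YE)); m,im,d=wsnap('we2'); print(r.read_state()['time_s'])
E
```

```text
((541.5593872070312, 164.32720947265625), (57.04783630371094, 128.62625122070312), 82.8198471069336) [np.float64(0.5444227460415129), np.float64(0.16376872600487685), 0]
False [0.5724036  0.16027774 0.08377629] [-0.46369473 -1.20032564 -0.08895618] 7.025 [np.float64(0.5722104496540599), np.float64(0.16032728329269283), 0.0838]
8.575
```

View pics/we2.png

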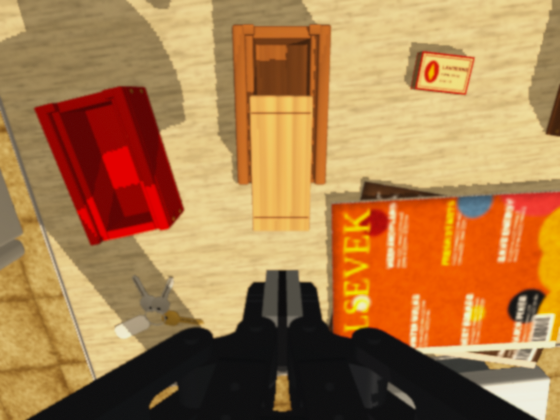

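The lid (251-312, 96-230) now sticks out well past the box front at row 185. I'll fit it, grip and lift.

```bash
cat > g.py <<'E'
from h import *
f=np.load('pics/we2.npz');m=dict(np.load('pics/we2_m.npz'))
rc=lidfit(m,f['im'],.063,(225,340,60,245));print(rc)
c=np.array(rc[0])/1000;y=np.radians(rc[2]-90);b=np.array(E_(0,0,0)[:2]);x=np.array([np.cos(YE),np.sin(YE)]);n=np.array([-x[1],x[0]])
print('rel',(c-b)@x,(c-b)@n,np.degrees(y-YE))
E
python3 g.py
```

```text
((496.96026611328125, 169.92276000976562), (57.02443313598633, 128.27102661132812), 82.6664047241211)
rel -0.04785900287281486 0.00027382383207825945 -0.2735952758789068
```

Run:
```python
from h import *
command_gripper(.085)
r.reach(E_(-.082,.0003,.13),q(YE))
r.hold(.1);f0=r.read_state()['contact_force']
print(r.move_straight(E_(-.082,.0003,.062),speed=.1,max_force=10))
command_gripper(.045,45)
s=r.read_state();print(s['grip_width'],s['grip_force'],s['contact_force']-f0)
r.move_straight(E_(-.082,.0003,.068),speed=.03)
r.move_straight(E_(-.082,.0003,.18),speed=.12)
s=r.read_state();print(s['grip_width'],s['grip_force'],s['contact_force']-f0,s['time_s'])
# carry to above the front of the candle box
r.reach(C_(-.10,0,.16),q(YC))
r.hold(.1);snap('side','sd1');wsnap('wl')
s=r.read_state();print(s['grip_width'],s['time_s'])
a=cv2.imread('pics/sd1.png')[170:320,170:370];cv2.imwrite('pics/l.png',np.hstack([cv2.resize(a,(400,300)),cv2.resize(cv2.imread('pics/wl.png'),(400,300))]))
```

```text
False
0.05571644743288156 46.58094584941864 [-1.29414012 -2.4645543   5.01677612]
0.05603624700213554 47.72416949272156 [ 0.98215119 -0.8861723  -1.37603271] 12.825
0.056109401536636544 14.2667
```

View pics/l.png

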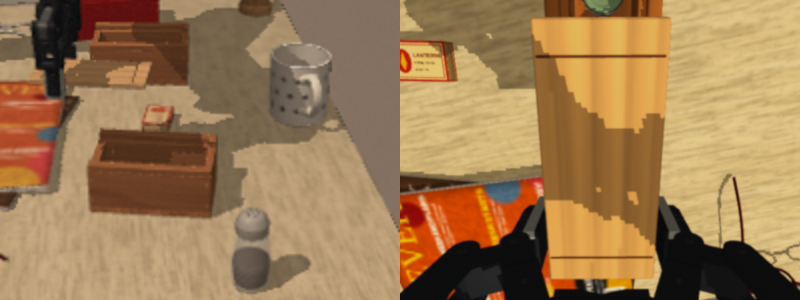

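The wrist view shows the lid held squarely between the fingers at (535-670, 17-277) in the composite, and the side view shows it level. I'll measure its pose in the hand from depth.

Run:
```python
from h import *
f=np.load('pics/wl.npz');m=dict(np.load('pics/wl_m.npz'));im,d=f['im'],f['d'];C=cloud(m,d)
k=np.zeros(d.shape,bool);k[20:390,180:380]=1
k&=(abs(C[...,2]-.16)<.02)
k=cv2.erode(cv2.morphologyEx(k.astype(np.uint8),cv2.MORPH_OPEN,np.ones((5,5))),np.ones((3,3)))>0
P=C[k];x=np.array([np.cos(YC),np.sin(YC)]);n=np.array([-x[1],x[0]]);b=np.array(C_(0,0,0)[:2])
A=(P[:,:2]-b)@np.c_[x,n]
w=(abs(A[:,1])<.022)
G=np.c_[A[w],np.ones(w.sum())];s=np.linalg.lstsq(G,P[w,2],rcond=None)[0];print('slopes x,y, deg',np.degrees(s[:2]),'z at tcp -.10',s@[-.1,0,1],'z at back',s@[.03,0,1])
top=w&(A[:,0]>-.1)
print('x extent',np.percentile(A[w,0],[.1,99.9]))
for a in(.01,-.02,-.05):
    q_=(abs(A[:,0]-a)<.004);print(a,np.percentile(A[q_,1],[.5,99.5]))
```

```text
slopes x,y, deg [ 0.07828686 -0.01628465] z at tcp -.10 0.1597194226963725 z at back 0.1598970499472856
x extent [-0.12993235 -0.00203847]Traceback (most recent call last):
  File "<stdin>", line 13, in <module>
    return _quantile_unchecked(
        a, q, axis, out, overwrite_input, method, keepdims, weights)
    return _ureduce(a,
                    func=_quantile_ureduce_func,
    ...<5 lines>...
                    overwrite_input=overwrite_input,
                    method=method)
    r = func(a, **kwargs)
    result = _quantile(arr,
                       quantiles=q,
    ...<2 lines>...
                       out=out,
                       weights=wgt)
    slices_having_nans = np.isnan(arr[-1, ...])
                                  ~~~^^^^^^^^^
IndexError: index -1 is out of bounds for axis 0 with size 0
```

Run:
```python
from h import *
r.move_straight(C_(-.083,0,.085),speed=.15)
r.hold(.15);f0=r.read_state()['contact_force']
st=r.move_straight(C_(-.083,0,.0615),speed=.04,max_force=5)
s=r.read_state();print(st,s['eef_pos'],s['contact_force']-f0,s['torque'],s['time_s'])
m,im,d=wsnap('wp');snap('side','sp')
a=cv2.imread('pics/sp.png')[200:290,190:310];cv2.imwrite('pics/p.png',np.hstack([cv2.resize(a,(400,300)),cv2.resize(cv2.imread('pics/wp.png'),(400,300))]))
```

```text
True [ 0.46096827 -0.15640429  0.06269873] [-1.49002418  1.88351867  9.01211189] [ 0.10922924  0.15193184 -0.00449433] 15.6333
```

View pics/p.png

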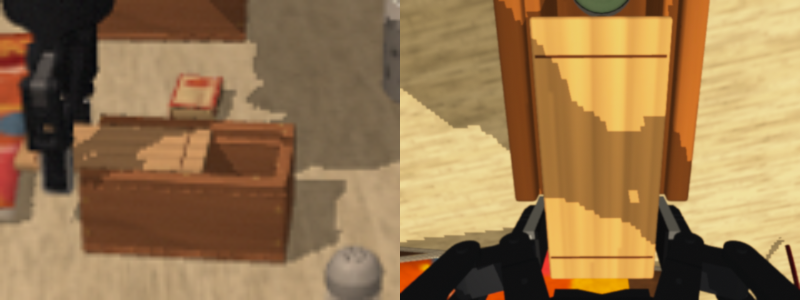

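The lid lies between the rails at bed height: contact came at TCP z 62.7 mm, and in the wrist view it sits at (530-670) inside rails at (500-710). Next I'll release it and push it home.

Run:
```python
from h import *
command_gripper(.075)
r.move_straight(C_(-.084,0,.125),speed=.15)
command_gripper(0,30)
r.move_straight(C_(-.145,0,.125),speed=.2)
r.move_straight(C_(-.145,0,.0838),speed=.12)
r.hold(.1);f0=r.read_state()['contact_force']
st=r.move_straight(C_(-.085,0,.0838),speed=.05,max_force=15);print(st)
if not st:
    r.hold(.1);st=r.move_straight(C_(-.068,0,.0838),speed=.02,max_force=8)
s=r.read_state();b=np.array(C_(0,0,0)[:2]);x=np.array([np.cos(YC),np.sin(YC)])
print(st,(s['eef_pos'][:2]-b)@x,s['contact_force']-f0,s['time_s'])
r.move_straight(C_(-.11,0,.0838),speed=.1)
r.move_straight(C_(-.11,0,.15),speed=.2)
r.reach(C_(-.06,0,.30),q(YC)); m,im,d=wsnap('wf');snap('top','tf')
rc=lidfit(m,im,.063,(225,340,20,245));c=np.array(rc[0])/1000-b;print(rc,c@x,c@[-x[1],x[0]])
C=cloud(m,d);A=(C[...,:2]-b)@np.c_[x,[-x[1],x[0]]];k=(abs(A[...,0])<.06)&(abs(A[...,1])<.025)
G=np.c_[A[k],np.ones(k.sum())];p=np.linalg.lstsq(G,C[k][:,2],rcond=None)[0];print('plane deg',np.degrees(p[:2]),'z',p[2])
print(r.read_state()['time_s'])
a=cv2.imread('pics/tf.png')[120:300,100:460];cv2.imwrite('pics/f.png',np.hstack([cv2.resize(a,(400,200)),cv2.resize(cv2.imread('pics/wf.png'),(400,300))[:200]]))
```

```text
False
True -0.07579992717571599 [-0.14247523  0.16271065  0.46086254] 20.4
((541.9165649414062, -174.1241455078125), (56.7380256652832, 129.31915283203125), 78.09217071533203) -0.0005030338893069722 -0.0007552108282279558
plane deg [-141.77525295   -2.16950342] z 0.18041266328597425
22.1417
```

View pics/f.png

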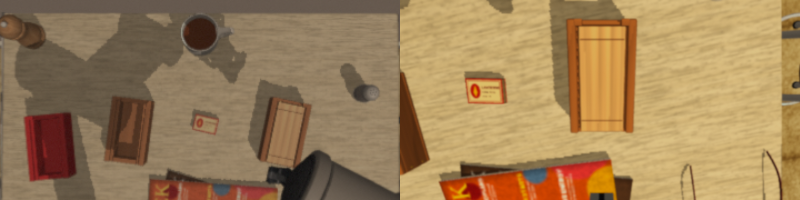

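The lid is home: force stopped the push at -75.8 mm against -76 expected, and vision puts the centre 0.5 mm from the bed point. The plane fit was spoiled by gripper pixels, so I'll redo it with the saved frame before handing in.

Run:
```python
from h import *
f=np.load('pics/wf.npz');m=dict(np.load('pics/wf_m.npz'));C=cloud(m,f['d'])
b=np.array(C_(0,0,0)[:2]);x=np.array([np.cos(YC),np.sin(YC)]);A=(C[...,:2]-b)@np.c_[x,[-x[1],x[0]]]
k=(abs(A[...,0])<.06)&(abs(A[...,1])<.024)&(C[...,2]<.1)
G=np.c_[A[k],np.ones(k.sum())];p=np.linalg.lstsq(G,C[k][:,2],rcond=None)[0];print(np.degrees(p[:2]),p[2])
if max(abs(np.degrees(p[:2])))<1 and abs(p[2]-.063)<.003: print(r.finish_job())
```

```text
[ 0.01518178 -0.05323567] 0.06284033815144591
the job is handed in; nothing more can be done
None
```

The lid now lies flat on the tea-light box, pushed home against its stops (about 0.5 mm from the bed point by camera, tilt under 0.1°), and I handed the job in at about 22 s without touching the match box, mug or salt shaker.

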